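# Strip the raked tape stand

### The job

Pull the spring clip sideways out of the leaning spindle of the tape stand and lay it flat inside the white dish. Then slide the paper tape roll straight off along the spindle, without wrenching either part against it, and set it down flat inside the low wooden tray, without dropping either from a height. Leave the other things on the bench where they are.

Things in the scene. Friction and masses are not known exactly. Their poses are not given: they have to be found in the camera images.
- stand: Fixed tape stand, turned up to 0.3 rad: wooden foot 150 x 120 x 18 mm, slim column to the leaning spindle. Origin: under the foot, straight below the spindle's seat; x level, away from the robot; y as the spindle's. A tape guide roller (14 mm thick, axis along y from y = -65 to 8 mm, at x = 15, z = 205 mm) hangs over the roll on a bent rod from the back: no room for a gripper straight above the roll.
- spindle: Fixed steel spindle, 21 mm thick, leaning 30 degrees from vertical towards the robot's side. Origin: on its axis at the roll's underside, 85 mm above the bench, on a seat disc 38 mm across, 5 mm thick. z runs up along it (tip at z = 48 mm); y is level, the side where the clip's loop sticks out; x points away from the robot and up. A 6 x 6 mm cross hole along y is centred at z = 37.5 mm.
- brake (a joint): Sprung brass brake nub in the spindle's +x side, 5 to 23 mm up, inside the roll's bore; 0 = pressed in, grows outward to 6 mm. It presses with about 2 N, so the roll drags (some 2 to 4 N) until it has risen about 20 mm. The roll is clear of the spindle once it has moved 48 mm along the spindle's +z.
- roll_center (a point): Centre (half-way up, on the axis) of the paper tape roll: 52 mm outer diameter, 30 mm high, cardboard core with a 26 mm bore, about 80 g. Its z is the roll's axis. At the start it sits on the spindle's seat under the clip, up to 3 mm off the spindle's axis, and cannot come off while the clip is in.
- clip_loop (a point): Centre of the finger loop of the steel spring clip. The loop's two straight sides run along the clip's y and measure 26 mm over their outsides along its x; it reaches from 15 mm before to 18 mm past this point along y. It lies in the plane across the spindle, about 37 mm up it and 47 mm out to its +y side, clear of the roll's edge; it may sag a few degrees.
- clip_mid (a point): Middle of the clip's length, on its straight leg, 23.5 mm from the loop's centre towards the leg's tip. z is square to the clip's plane.
- clip: Spring clip (R-clip) of 4 mm wire, 83 mm long, about 30 g; origin on its straight leg, 47.5 mm from the loop's centre, in the spindle's cross hole at the start. The straight leg ends 17 mm beyond; a sprung kinked leg (+x side) hugs the spindle. A straight pull along the spindle's +y, some 3 to 8 N at first, frees it; both legs are clear of the spindle after 35 mm.
- dish: White round ceramic dish, fixed, 160 mm across at the rim, 16 mm high, inner floor 136 mm across and 4 mm above the bench. Origin: centre of its underside.
- tray: Low open wooden tray, fixed, 150 (x) x 200 (y) x 22 mm, walls 6 mm thick, inner floor 6 mm above the bench. Origin: centre of its underside.
- roll: The tape roll as a whole; origin at the centre of its underside, 15 mm below its centre.
- stone: Bystander: round grey stone weight, 80 mm across, 44 mm high; origin at its underside.
- spare_roll: Bystander: larger tape roll lying flat, 72 mm across, 24 mm high; origin at its underside.
- ribs: Bystander: bundle of bamboo ribs 130 x 22 x 14 mm lying on the bench; origin at its underside.
- paste_jar: Bystander: amber jar 72 mm across, 100 mm high; origin at its underside.
- white_bottle: Bystander: white bottle 60 mm across, 130 mm high; origin at its underside.
- paste_brush: Bystander: paste brush lying on the bench beyond the stand; origin at its underside.
- ruler: Bystander: wooden ruler 200 x 25 x 6 mm lying on the bench beyond; origin at its underside.
Mind the look-alikes: they are no part of the job. What is shaped like the roll but green or yellow is not meant.

How it is judged:
By the outcome, as a careful person would: the job done as asked, in the order asked, and still so for the second after the job is handed in, with the robot touching nothing.
It also fails if it takes over 70 s, if anything falls off the work surface, if the arm or the gripper's body presses on something with over 40 N, if the wrist force passes 120 N, or if a joint passes its speed limit or range.

### The arm

A 6-joint arm with a two-finger parallel gripper is mounted at the origin on the work surface. World frame = base frame: x ahead of the robot, y to its left, z up, the work surface at z = 0. Lengths are in m, angles in rad, forces in N, time in s.
With the tool pointing down it reaches from about 0.225 to 0.725 m from the base axis. Payload 3.1 kg.
Tool frame: the origin (TCP) lies midway between the tips of the shut fingers; the grasp point (between the pads) lies 19 mm behind it; z points along the fingers, y is the line along which they close (so a half turn about z gives the same grasp; the last joint's range is limited). The gripper opens to 85 mm and grips with 20 to 120 N. Pads are 22 mm wide; open, the fingers measure 114 mm over their backs; the gripper's body (76 mm by 85 mm) begins 54 mm behind the grasp point. The pads swing forward as they close: fully open they stand 13 mm farther back than shut.
Start: joints at [1.059, 0.048, 0.099, 1.622, 0, 1.443], TCP at [0.197, 0.487, 0.231] pointing down, gripper open.
Joint ranges: [-2.91, 2.91], [-0.99, 1.94], [-1.21, 1.42], [-2.12, 2.29], [-1.49, 1.47], [-3.14, 3.14]. Speed limits (rad/s): [2.79, 2.79, 3.14, 3.14, 3.14, 3.14].

### API

Orientations are given as a unit quaternion [w, x, y, z].
In Python, from plant import env, cams, hand_in gives the robot as it stands.
- The arm moves only by the shell command python3 -m handwheel 'ROWS'. ROWS is JSON, a list of rows, each a list of 3 entries, a list of its own where there are three numbers: the shift along the tool's x, y, z in m, then the turn, a rotation vector about the tool's x, y, z in degrees, then the closure, from -1 (fully open) to 1 (shut), so that 0 is half open. In form: [[[tx, ty, tz], [rx, ry, rz], hand], ...]. A call has 1 to 20 rows; each row is the pose to reach, as a shift and turn from the pose commanded when the call began, along the tool's axes at that moment; what a row does not reach only later rows make up. A row lasts 1/8 s, in which the tool goes at most 62.5 mm and 10.7 degrees, less where a joint would pass 70% of its speed; a pose out of reach is approached as far as the arm can. A call with a gripper value outside its range is refused whole. The fingers move at their own pace and stop on an object; the grip force is fixed at half the most. Time passes only in rows, so rows that repeat a pose let the fingers close. It gives the time, the measured TCP pose, the force, the opening and the grip force at its end, in the units of the state.
- env.observe(): the state, without advancing time (a new reading comes with each control period).
- cams.camera(name): name is "scene" or "top" or "wrist"; returns a dict with "img" (420x560x3 uint8, blue, green, red), "vfov" (degrees; the focal length in pixels is half the picture's height over the tangent of half this angle, whatever the lens; pixels are square), "cx", "cy" (the principal point, pixels), "view" (4x4, takes a point from world to camera coordinates). Camera axes: x right, y down, z forward; pixel columns grow to the right and rows downward; lengths in m; the calibration is good to about 2 mm. A picture is of the moment at which its call begins. There is no depth.
- hand_in(): hands the job in; it is judged then, once.
The state is a dict: "time_s": time; "joint_positions": joint angles; "qd": joint speeds; "joint_efforts": joint torques, N m; "tcp_pos": TCP position; "eef_rot": TCP orientation; "force": force on the tool from outside, world axes, zero at the start; "torque": the same for the moment, N m; "opening": finger opening in m; "grasp_force": force on a finger pad.
Only numpy, scipy, OpenCV 4.12 (cv2) and the standard library are available. Lean on these libraries where they do the work, as an engineer would, in place of code of your own. Each camera call takes 0.05 s, during which the arm holds its last target. There are 200 camera calls.

## Working session

There is one attempt and no reset: what is moved stays moved. The work goes in short steps, Python scripts to look and compute and a shell command to move; the robot and the scene stay as the last step left them, time stands still between calls to the robot, and variables do not carry over. Pictures are saved under pics/ and viewed, at most 12 in all, crops included, and the job is handed in when it is done.

```bash
ls; mkdir -p pics
cat > h.py <<'E'
import numpy as np, cv2
from plant import env, cams
def snap(n,f=None):
    c=cams.camera(n)
    if f: cv2.imwrite('pics/'+f,c['img'])
    return c
def cal(c):
    h,w=c['img'].shape[:2]; f=h/2/np.tan(np.radians(c['vfov'])/2)
    return np.array([[f,0,c['cx']],[0,f,c['cy']],[0,0,1]]),np.array(c['view'])
def proj(c,P):
    K,V=cal(c); P=np.atleast_2d(P); q=(V[:3,:3]@P.T).T+V[:3,3]; q=q@K.T; return q[:,:2]/q[:,2:]
def ray(c,px,z):
    K,V=cal(c); o=-V[:3,:3].T@V[:3,3]; d=V[:3,:3].T@np.linalg.inv(K)@np.array([*px,1.]); return o+d*(z-o[2])/d[2]
E
python3 - <<'E'
from h import *
import pickle
s=env.observe(); print(s)
D={n:snap(n,n+'0.png') for n in('scene','top')}
for n,c in D.items(): print(n,c['vfov'],c['cx'],c['cy'],np.round(c['view'],3).tolist())
pickle.dump(D,open('d0.pkl','wb'))
E
```

```text
pics
{'time_s': 0.0, 'joint_positions': array([ 1.05921954e+00,  4.87532788e-02,  9.75868278e-02,  1.62200954e+00,
       -2.33681774e-05,  1.44299744e+00]), 'qd': array([1.96018893e-03, 4.05212522e-04, 7.72849615e-04, 1.10536922e-03,
       5.54363034e-04, 8.56687840e-08]), 'joint_efforts': array([ 7.98871060e-04, -3.38782132e+01,  3.20014715e+01,  2.02705467e-02,
       -1.40922401e-05, -2.99175554e-05]), 'tcp_pos': array([0.19628641, 0.48625853, 0.23011034]), 'eef_rot': array([-3.62836557e-04,  1.90713368e-01,  9.81645046e-01, -1.13321903e-03]), 'force': array([ 0.41298097, -0.65296811, -1.07809834]), 'torque': array([ 0.01491022,  0.01936598, -0.00574153]), 'grasp_force': 0.0, 'opening': 0.08531663841039995}
scene 47.11509193579082 280.8363051543172 213.29860221742223 [[-0.506, 0.863, 0.012, 0.299], [0.459, 0.281, -0.843, -0.187], [-0.73, -0.421, -0.538, 1.736], [0.0, 0.0, 0.0, 1.0]]
top 52.53697339011818 275.7480767439198 207.80750214097327 [[0.023, -1.0, -0.02, 0.004], [-0.989, -0.02, -0.15, 0.559], [0.149, 0.023, -0.989, 0.87], [0.0, 0.0, 0.0, 1.0]]
```

View pics/scene0.png

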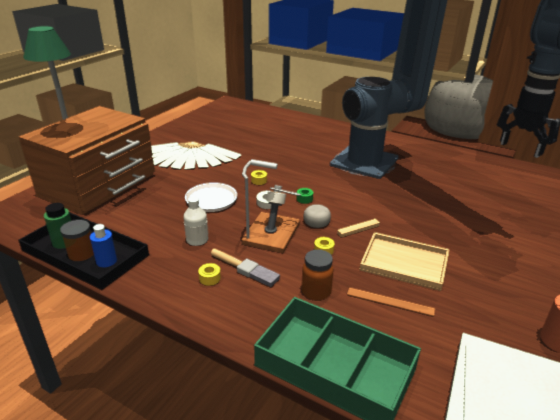

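View pics/top0.png

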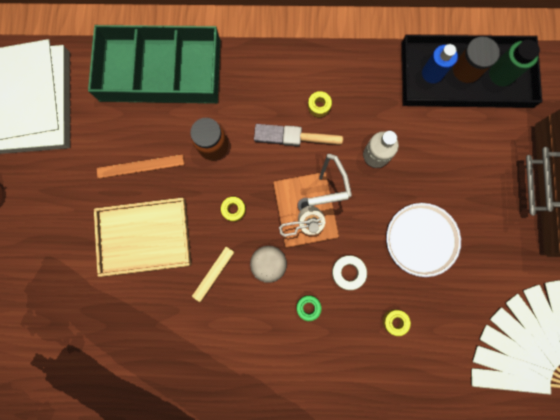

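The top view shows the stand foot at about (307,210), with the clip loop to its left (about (289,228)). The tray is at (142,237) and the dish at (424,240). I'll zoom in on the stand.

Run:
```python
from h import *
import pickle
D=pickle.load(open('d0.pkl','rb'))
a=cv2.resize(D['top']['img'][145:255,260:360],None,fx=5,fy=5,interpolation=cv2.INTER_CUBIC)[:550]
b=cv2.resize(D['scene']['img'][150:260,225:315],None,fx=3.3,fy=5,interpolation=cv2.INTER_CUBIC)
cv2.imwrite('pics/crop0.png',np.hstack([a,b[:550,:297]]))
c=D['top']
for n,p,z in [('dish',(424,240),.016),('tray',(142,237),.02),('stone',(268,264),.04),('spare',(350,273),.024),('bottle',(388,139),.13),('foot',(307,210),.018),('jar',(206,133),.1)]: print(n,ray(c,p,z).round(3))
for p in [(94,207),(186,200),(190,268),(98,275)]: print('tray c',ray(c,p,.022).round(3))
```

```text
dish [ 0.498 -0.307  0.016]
tray [0.492 0.307 0.02 ]
stone [0.439 0.029 0.04 ]
spare [ 0.424 -0.146  0.024]
bottle [ 0.687 -0.205  0.13 ]
foot [ 0.559 -0.053  0.018]
jar [0.704 0.162 0.1  ]
tray c [0.556 0.418 0.022]
tray c [0.575 0.214 0.022]
tray c [0.427 0.198 0.022]
tray c [0.407 0.396 0.022]
```

View pics/crop0.png

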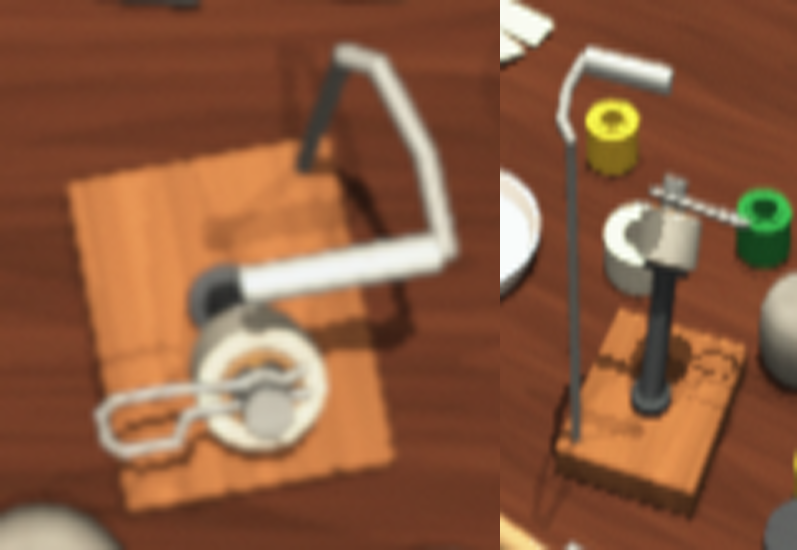

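The crop shows the spindle tip at top-view pixel (313.8,227.4), the roller ends at (308,201) and (349,195), and the loop end near (280,228). Next I'll fit the stand pose.

```bash
cat >> h.py <<'E'
def frames(x,y,a):
    c,s=np.cos(a),np.sin(a); Rz=np.array([[c,-s,0],[s,c,0],[0,0,1]])
    t=np.pi/6; Rl=np.array([[np.cos(t),0,-np.sin(t)],[0,1,0],[np.sin(t),0,np.cos(t)]])
    return Rz,np.array([x,y,0]),Rz@Rl,np.array([x,y,.085])
E
python3 - <<'E'
from h import *
import pickle
from scipy.optimize import least_squares
D=pickle.load(open('d0.pkl','rb'));T,S=D['top'],D['scene']
def ends(p):
    Rz,o,Rs,os=frames(*p)
    return np.array([os+Rs@[0,0,.048],o+Rz@[.015,.008,.205],o+Rz@[.015,-.065,.205]])
tp=np.array([[313.8,227.4],[308,201.4],[349,195.2]]);sp=np.array([[278,186],[276.5,165.6],[252.3,161.6]])
fx=lambda p:np.r_[(proj(T,ends(p))-tp).ravel(),(proj(S,ends(p))-sp).ravel()]
r=least_squares(fx,[.56,-.05,0.1],loss='soft_l1');print(r.x,r.fun.round(1))
print('foot yaw',[np.round(ray(T,p,.018),3) for p in [(274,182),(325,173),(338.4,237),(286,246.6)]])
Rz,o,Rs,os=frames(*r.x)
print('seat',os,'tip',ends(r.x)[0],'loop',os+Rs@[0,.047,.0375]);print(Rs.round(3))
L=[os+Rs@np.array(q) for q in [[.013,.032,.0375],[-.013,.032,.0375],[.013,.058,.0375],[-.013,.058,.0375],[0,.065,.0375]]]
print('loop px crop',((proj(T,L)-[260,145])*5).round())
E
```

```text
[ 0.53253729 -0.0551031   0.18105618] [-0.6  0.1 -0.1  0.4 -0.2  0.   0.  -0.6 -0.5  0.7 -2.4  0.1]
foot yaw [array([0.62 , 0.021, 0.018]), array([ 0.643, -0.092,  0.018]), array([ 0.501, -0.122,  0.018]), array([ 0.478, -0.008,  0.018])]
seat [ 0.53253729 -0.0551031   0.085     ] tip [ 0.50892959 -0.05942474  0.12656922] loop [ 0.50563055 -0.01224764  0.11747595]
[[ 0.852 -0.18  -0.492]
 [ 0.156  0.984 -0.09 ]
 [ 0.5    0.     0.866]]
loop px crop [[177. 385.]
 [185. 445.]
 [110. 395.]
 [120. 455.]
 [ 97. 428.]]
```

```bash
cat >> h.py <<'E'
from scipy.spatial.transform import Rotation as Ro
P=[.5325,-.0551,.181]
Rz,O,Rs,OS=frames(*P)
def to(pos,R,verbose=1):
    s=env.observe(); w,x,y,z=s['eef_rot']; Rt=Ro.from_quat([x,y,z,w])
    d=Rt.inv().apply(np.array(pos)-s['tcp_pos'])*1000; r=(Rt.inv()*Ro.from_matrix(R)).as_rotvec(degrees=True)
    print('shift mm',d.round(1),'rot',r.round(1)); return d,r
def Rtool(y,z):  # tool axes in world
    y=np.array(y,float);z=np.array(z,float);y/=np.linalg.norm(y);z/=np.linalg.norm(z);y-=z*(y@z);y/=np.linalg.norm(y)
    return np.c_[np.cross(y,z),y,z]
RA=Rtool(Rs[:,0],-Rs[:,2]); RB=Rtool(Rs[:,1],-Rs[:,2])
sp=lambda *q: OS+Rs@(np.array(q)/1000)
def rel():
    s=env.observe(); w,x,y,z=s['eef_rot'];R=Ro.from_quat([x,y,z,w]).as_matrix()
    print('tcp in spindle mm',(Rs.T@(s['tcp_pos']-OS)*1000).round(1),'F spindle',(Rs.T@s['force']).round(1),'tool axes vs spindle',(Rs.T@R).round(2).tolist())
E
python3 -c "
from h import *
to(sp(0,47,117),RA)"
```

```text
shift mm [-439.9 -367.6   44.5] rot [-27.5 -15.   56.3]
```

```bash
python3 -m handwheel '[[[-0.44,-0.368,0.044],[-27.5,-15,56.3],-1],[[-0.44,-0.368,0.044],[-27.5,-15,56.3],-1],[[-0.44,-0.368,0.044],[-27.5,-15,56.3],-1],[[-0.44,-0.368,0.044],[-27.5,-15,56.3],-1],[[-0.44,-0.368,0.044],[-27.5,-15,56.3],-1],[[-0.44,-0.368,0.044],[-27.5,-15,56.3],-1],[[-0.44,-0.368,0.044],[-27.5,-15,56.3],-1],[[-0.44,-0.368,0.044],[-27.5,-15,56.3],-1],[[-0.44,-0.368,0.044],[-27.5,-15,56.3],-1],[[-0.44,-0.368,0.044],[-27.5,-15,56.3],-1],[[-0.44,-0.368,0.044],[-27.5,-15,56.3],-1],[[-0.44,-0.368,0.044],[-27.5,-15,56.3],-1],[[-0.44,-0.368,0.044],[-27.5,-15,56.3],-1],[[-0.44,-0.368,0.044],[-27.5,-15,56.3],-1]]'
python3 - <<'E'
from h import *
import pickle
rel()
c=snap('wrist');pickle.dump(c,open('w1.pkl','wb'))
im=c['img'].copy()
for q in [(13,32,37.5),(-13,32,37.5),(13,58,37.5),(-13,58,37.5),(0,65,37.5),(0,47,37.5),(0,0,48),(26,0,30),(-26,0,30),(0,26,30)]:
    x,y=proj(c,sp(*q))[0]; cv2.circle(im,(int(round(x)),int(round(y))),2,(255,0,255),-1)
    print(q,x.round(),y.round())
cv2.imwrite('pics/w1.png',im)
E
```

```text
time_s: 1.85
tcp_pos: [0.4667, -0.0178, 0.1877]
eef_rot: [0.165, 0.618, 0.742, 0.2]
force: [0.5, 0.4, -0.4]
opening: 0.0857
grasp_force: 0.0
tcp in spindle mm [  1.1  48.5 118. ] F spindle [ 0.3  0.3 -0.6] tool axes vs spindle [[-0.0, 1.0, 0.0], [1.0, 0.0, 0.0], [0.0, 0.0, -1.0]]
(13, 32, 37.5) 292.0 244.0
(-13, 32, 37.5) 256.0 244.0
(13, 58, 37.5) 293.0 208.0
(-13, 58, 37.5) 256.0 208.0
(0, 65, 37.5) 274.0 198.0
(0, 47, 37.5) 274.0 223.0
(0, 0, 48) 274.0 291.0
(26, 0, 30) 308.0 280.0
(-26, 0, 30) 240.0 280.0
(0, 26, 30) 274.0 248.0
```

View pics/w1.png

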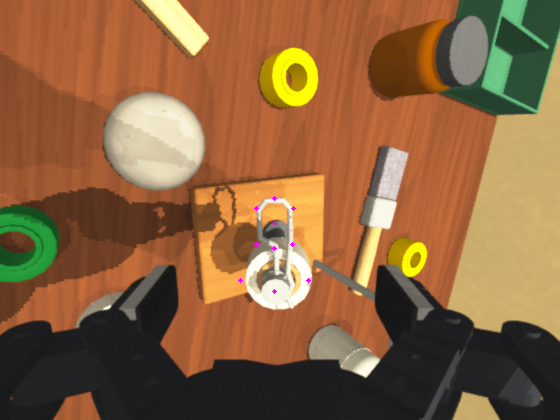

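The wrist view shows the loop at (275,222), within about 1 mm of the model, and the spindle tip at (275,289). I'll descend around the loop.

```bash
python3 -m handwheel '[[[-0.0015,-0.001,0.03],[0,0,0],-1],[[-0.0015,-0.001,0.06],[0,0,0],-1],[[-0.0015,-0.001,0.09],[0,0,0],-0.5],[[-0.0015,-0.001,0.09],[0,0,0],-0.2],[[-0.0015,-0.001,0.09],[0,0,0],0],[[-0.0015,-0.001,0.09],[0,0,0],0.1]]'
python3 -c "
from h import *
rel(); cv2.imwrite('pics/w2.png',snap('wrist')['img'][100:])"
```

```text
time_s: 2.65
tcp_pos: [0.5113, -0.0129, 0.111]
eef_rot: [0.167, 0.618, 0.742, 0.2]
force: [0.3, 0.1, 0.5]
opening: 0.0382
grasp_force: 0.0
tcp in spindle mm [ 1.5 45.3 29.1] F spindle [0.5 0.  0.3] tool axes vs spindle [[0.0, 1.0, 0.0], [1.0, -0.0, 0.0], [0.0, 0.0, -1.0]]
```

View pics/w2.png

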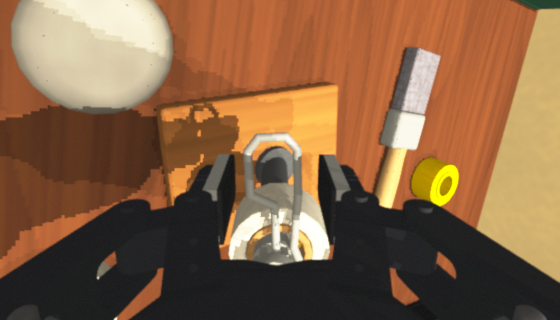

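The loop sits between the pads, at about column 272 with the pads at 235 and 320. I'll close on it.

```bash
python3 -m handwheel '[[[0.0015,-0.001,0.001],[0,0,0],0.2],[[0.0015,-0.001,0.001],[0,0,0],0.4],[[0.0015,-0.001,0.001],[0,0,0],1],[[0.0015,-0.001,0.001],[0,0,0],1],[[0.0015,-0.001,0.001],[0,0,0],1]]'
python3 -c "
from h import *
rel()"
```

```text
time_s: 3.32
tcp_pos: [0.5105, -0.0111, 0.1084]
eef_rot: [0.166, 0.618, 0.742, 0.2]
force: [0.6, 1.5, 3.3]
opening: 0.0229
grasp_force: 58.6
tcp in spindle mm [-0.1 47.2 27.1] F spindle [2.5 1.4 2.4] tool axes vs spindle [[0.0, 1.0, 0.0], [1.0, -0.0, 0.0], [0.0, 0.0, -1.0]]
```

```bash
python3 -m handwheel '[[[0.005,0,0],[0,0,0],1],[[0.01,0,0],[0,0,0],1],[[0.015,0,0],[0,0,0],1]]'
python3 -m handwheel '[[[0.006,0,0],[0,0,0],1],[[0.012,0,0],[0,0,0],1],[[0.018,0,0],[0,0,0],1],[[0.024,0,0],[0,0,0],1],[[0.03,0,0],[0,0,0],1],[[0.04,0,0],[0,0,0],1]]'
python3 -c "
from h import *
rel(); cv2.imwrite('pics/w3.png',snap('wrist')['img'][100:])"
```

```text
time_s: 3.7
tcp_pos: [0.5072, 0.0043, 0.1077]
eef_rot: [0.165, 0.618, 0.742, 0.2]
force: [2.1, -0.6, 1.2]
opening: 0.023
grasp_force: 58.9
time_s: 4.45
tcp_pos: [0.4998, 0.0433, 0.1075]
eef_rot: [0.165, 0.619, 0.742, 0.2]
force: [-0.4, 0.0, -0.0]
opening: 0.023
grasp_force: 58.5
tcp in spindle mm [ -1.3 102.7  26.7] F spindle [-0.3  0.1  0.1] tool axes vs spindle [[0.0, 1.0, 0.0], [1.0, -0.0, 0.0], [0.0, 0.0, -1.0]]
```

View pics/w3.png

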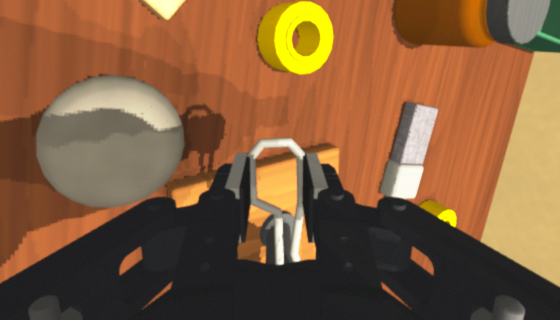

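The clip is free and held. Next I'll raise it, then go over to the dish.

```bash
cat >> h.py <<'E'
yw=lambda a:[np.cos(np.radians(a)),np.sin(np.radians(a)),0]
DN=[0,0,-1.]
E
python3 -c "
from h import *
to(env.observe()['tcp_pos']+[-.08,0,.2],RA)
R=Rtool(yw(10.4),DN)
to([.494,-.284,.26],R)
to([.494,-.284,.1],R)"
```

```text
shift mm [  15.2   32.  -212.5] rot [ 0.  -0.2 -0. ]
shift mm [-321.6   20.6 -165.4] rot [30.  -0.2 -0. ]
shift mm [-322.1  -59.4  -26.9] rot [30.  -0.2 -0. ]
```

```bash
python3 -m handwheel '[[[0.015,0.032,-0.05],[0,0,0],1],[[0.015,0.032,-0.1],[0,0,0],1],[[0.015,0.032,-0.15],[0,0,0],1],[[0.015,0.032,-0.21],[0,0,0],1],[[-0.05,0.03,-0.2],[10,0,0],1],[[-0.11,0.03,-0.19],[20,0,0],1],[[-0.17,0.025,-0.18],[30,0,0],1],[[-0.23,0.021,-0.165],[30,0,0],1],[[-0.29,0.021,-0.165],[30,0,0],1],[[-0.322,0.021,-0.165],[30,0,0],1],[[-0.322,0.021,-0.165],[30,0,0],1],[[-0.322,0,-0.13],[30,0,0],1],[[-0.322,-0.03,-0.08],[30,0,0],1],[[-0.322,-0.06,-0.027],[30,0,0],1],[[-0.322,-0.06,-0.027],[30,0,0],1]]'
python3 - <<'E'
from h import *
import pickle
to([.494,-.284,.1],Rtool(yw(10.4),DN))
c=snap('top');pickle.dump(c,open('t4.pkl','wb'))
a=cv2.resize(c['img'][190:290,370:480],None,fx=4,fy=4,interpolation=cv2.INTER_CUBIC)
s=snap('scene')['img']
b=cv2.resize(s[150:250,160:250],None,fx=4,fy=4,interpolation=cv2.INTER_CUBIC)
cv2.imwrite('pics/t4.png',np.hstack([a,b]))
E
```

```text
time_s: 6.38
tcp_pos: [0.4872, -0.2795, 0.0916]
eef_rot: [-0.01, 0.64, 0.768, 0.001]
force: [-0.3, 0.6, 0.4]
opening: 0.0233
grasp_force: 58.8
shift mm [-5.5  5.7 -8.6] rot [-0.7 -0.9  0. ]
```

View pics/t4.png

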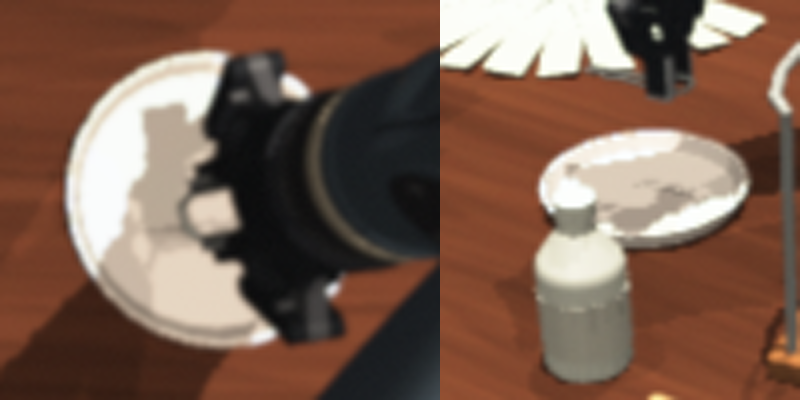

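The clip is held level above the dish and well inside it. I'll lower in stages.

```bash
python3 -m handwheel '[[[-0.003,0.004,0.02],[-0.7,-0.9,0],1],[[-0.003,0.004,0.04],[-0.7,-0.9,0],1],[[-0.003,0.004,0.06],[-0.7,-0.9,0],1],[[-0.003,0.004,0.07],[-0.7,-0.9,0],1],[[-0.003,0.004,0.07],[-0.7,-0.9,0],1],[[-0.003,0.004,0.07],[-0.7,-0.9,0],1]]'
python3 -m handwheel '[[[0,0,0.003],[0,0,0],1],[[0,0,0.006],[0,0,0],1],[[0,0,0.006],[0,0,0],1]]'
```

```text
time_s: 7.22
tcp_pos: [0.4996, -0.2887, 0.0327]
eef_rot: [0.011, 0.64, 0.768, 0.001]
force: [0.2, 1.2, -1.0]
opening: 0.0233
grasp_force: 58.8
time_s: 7.6
tcp_pos: [0.4977, -0.2875, 0.0238]
eef_rot: [0.009, 0.64, 0.768, 0.001]
force: [-0.1, -0.0, -0.3]
opening: 0.0232
grasp_force: 58.8
```

```bash
python3 -m handwheel '[[[0,0,0.004],[0,0,0],1],[[0,0,0.008],[0,0,0],1],[[0,0,0.011],[0,0,0],1],[[0,0,0.011],[0,0,0],1]]'
python3 -m handwheel '[[[0,0,0.002],[0,0,0],1],[[0,0,0.004],[0,0,0],1],[[0,0,0.004],[0,0,0],1]]'
```

```text
time_s: 8.1
tcp_pos: [0.498, -0.2876, 0.0128]
eef_rot: [0.009, 0.64, 0.768, 0.001]
force: [-0.7, 0.5, -0.1]
opening: 0.0236
grasp_force: 58.8
time_s: 8.48
tcp_pos: [0.4982, -0.2878, 0.0091]
eef_rot: [0.009, 0.64, 0.768, 0.001]
force: [0.7, -0.1, -0.1]
opening: 0.0229
grasp_force: 58.8
```

```bash
python3 -m handwheel '[[[0,0,0.002],[0,0,0],1],[[0,0,0.004],[0,0,0],1],[[0,0,0.004],[0,0,0],1]]'
python3 -m handwheel '[[[0,0,0.001],[0,0,0],1],[[0,0,0.002],[0,0,0],1],[[0,0,0.002],[0,0,0],1]]'
```

```text
time_s: 8.85
tcp_pos: [0.4982, -0.2877, 0.005]
eef_rot: [0.009, 0.64, 0.768, 0.001]
force: [0.1, -0.1, 0.1]
opening: 0.0229
grasp_force: 58.8
time_s: 9.22
tcp_pos: [0.4985, -0.288, 0.0044]
eef_rot: [0.01, 0.64, 0.768, 0.001]
force: [-2.2, 0.5, 4.5]
opening: 0.0231
grasp_force: 61.2
```

```bash
python3 -m handwheel '[[[0,0,-0.002],[0,3.5,0],1],[[0,0,-0.002],[0,7,0],1],[[0,0,-0.002],[0,7,0],1]]'
python3 -m handwheel '[[[0,0,0],[0,0,0],0.3],[[0,0,0],[0,0,0],0.2],[[0,0,0],[0,0,0],0.1],[[0,0,0],[0,0,0],0.0],[[0,0,0],[0,0,0],0.0],[[0,0,0],[0,0,0],0.0],[[0,0,-0.03],[0,0,0],0.0],[[0,0,-0.08],[0,0,0],0],[[0,0,-0.13],[0,0,0],-0.5],[[0,0,-0.19],[0,0,0],-1],[[0,0,-0.24],[0,0,0],-1]]'
python3 - <<'E'
from h import *
import pickle
to(sp(0,0,145),RB)
to(sp(-90,0,160),RB)
c=snap('wrist');pickle.dump(c,open('w5.pkl','wb'));cv2.imwrite('pics/w5.png',c['img'])
E
```

```text
time_s: 9.6
tcp_pos: [0.4988, -0.2892, 0.0052]
eef_rot: [-0.037, 0.64, 0.767, 0.039]
force: [-0.3, -0.2, 0.6]
opening: 0.0234
grasp_force: 59.2
time_s: 10.98
tcp_pos: [0.5002, -0.3144, 0.2466]
eef_rot: [-0.036, 0.639, 0.767, 0.04]
force: [0.9, 0.1, 0.5]
opening: 0.0851
grasp_force: 0.0
shift mm [244.    5.4  62.5] rot [-18.2 -27.6 -89.3]
shift mm [240.7 -80.5  93.1] rot [-18.2 -27.6 -89.3]
```

View pics/w5.png

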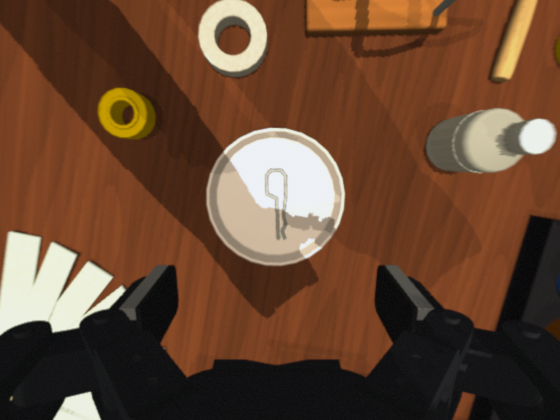

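The clip lies flat near the dish centre, with the loop at (276,185) and the tip at (281,238). Next is the roll: I'll go to a staging pose on the robot's side of the stand.

```bash
python3 -m handwheel '[[[0.02,-0.04,0],[-2,-3,-10],-1],[[0.04,-0.08,0],[-4,-6,-20],-1],[[0.24,-0.08,0.093],[-18.2,-27.6,-89.3],-1],[[0.24,-0.08,0.093],[-18.2,-27.6,-89.3],-1],[[0.24,-0.08,0.093],[-18.2,-27.6,-89.3],-1],[[0.24,-0.08,0.093],[-18.2,-27.6,-89.3],-1],[[0.24,-0.08,0.093],[-18.2,-27.6,-89.3],-1],[[0.24,-0.08,0.093],[-18.2,-27.6,-89.3],-1],[[0.24,-0.08,0.093],[-18.2,-27.6,-89.3],-1],[[0.24,-0.08,0.093],[-18.2,-27.6,-89.3],-1],[[0.24,-0.08,0.093],[-18.2,-27.6,-89.3],-1],[[0.24,-0.08,0.093],[-18.2,-27.6,-89.3],-1],[[0.24,-0.08,0.093],[-18.2,-27.6,-89.3],-1]]'
python3 - <<'E'
from h import *
rel(); to(sp(0,0,110),RB)
E
```

```text
time_s: 12.65
tcp_pos: [0.3777, -0.0834, 0.1766]
eef_rot: [0.257, -0.087, 0.962, 0.024]
force: [-0.1, 0.4, 0.4]
opening: 0.0852
grasp_force: 0.0
tcp in spindle mm [-90.5   0.  158. ] F spindle [0.2 0.4 0.4] tool axes vs spindle [[-1.0, 0.0, -0.0], [0.0, 1.0, 0.0], [0.0, 0.0, -1.0]]
shift mm [-90.6   0.   47.8] rot [ 0.1 -0.1 -0.1]
```

```bash
python3 -m handwheel '[[[-0.045,0,0.015],[0,0,0],-1],[[-0.085,0,0.03],[0,0,0],-1],[[-0.09,0,0.048],[0,0,0],-1],[[-0.09,0,0.048],[0,0,0],-1]]'
python3 - <<'E'
from h import *
import pickle
rel()
c=snap('wrist');pickle.dump(c,open('w6.pkl','wb'));im=c['img'].copy()
t=np.linspace(0,6.28,37)
for r,z,col in [(26,30,(255,0,255)),(10.5,48,(0,255,0))]:
    cv2.polylines(im,[proj(c,[sp(r*np.cos(a),r*np.sin(a),z) for a in t]).round().astype(int)],True,col,1)
print(proj(c,[sp(0,0,30),sp(0,5,30),sp(5,0,30)]).round(1).tolist())
cv2.imwrite('pics/w6.png',im)
E
```

```text
time_s: 13.15
tcp_pos: [0.4773, -0.0641, 0.1778]
eef_rot: [0.255, -0.087, 0.963, 0.025]
force: [-0.2, 0.5, -0.2]
opening: 0.0854
grasp_force: 0.0
tcp in spindle mm [ -2.    1.  108.4] F spindle [-0.2  0.6 -0.2] tool axes vs spindle [[-1.0, 0.0, -0.01], [0.0, 1.0, 0.0], [0.01, 0.0, -1.0]]
[[276.0, 226.8], [283.1, 226.8], [276.0, 233.7]]
```

View pics/w6.png

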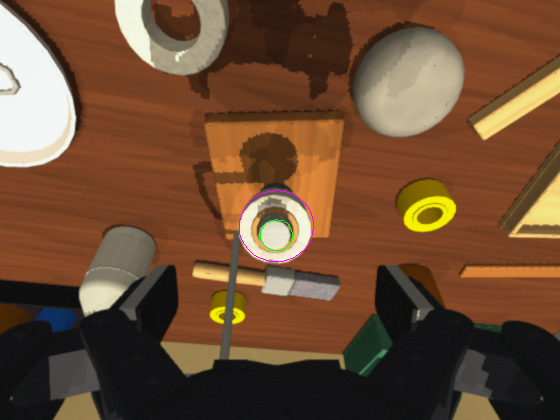

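The overlay matches: the roll ring is centred at (276,227) and the spindle tip at (275,235). The roll is within about 1 mm, so I'll descend along the axis.

```bash
python3 -m handwheel '[[[-0.0005,0,0.025],[0,0,0],-1],[[-0.0005,0,0.05],[0,0,0],-1],[[-0.0005,0,0.075],[0,0,0],-1],[[-0.0005,0,0.095],[0,0,0],-1],[[-0.0005,0,0.11],[0,0,0],-1],[[-0.0005,0,0.11],[0,0,0],-0.6],[[-0.0005,0,0.11],[0,0,0],-0.5],[[-0.0005,0,0.11],[0,0,0],-0.4]]'
python3 -c "
from h import *
rel()"
python3 -m handwheel '[[[0,0,0],[0,0,0],-0.2],[[0,0,0],[0,0,0],0],[[0,0,0],[0,0,0],0.2],[[0,0,0],[0,0,0],0.5],[[0,0,0],[0,0,0],0.5]]'
python3 -c "
from h import *
rel()"
```

```text
time_s: 14.2
tcp_pos: [0.5325, -0.0558, 0.0859]
eef_rot: [0.258, -0.087, 0.962, 0.024]
force: [-0.4, -0.3, 0.2]
opening: 0.0596
grasp_force: 0.0
tcp in spindle mm [ 0.3 -0.7  0.9] F spindle [-0.3 -0.2  0.4] tool axes vs spindle [[-1.0, 0.0, -0.0], [0.0, 1.0, 0.0], [0.0, 0.0, -1.0]]
time_s: 14.82
tcp_pos: [0.5322, -0.0555, 0.0862]
eef_rot: [0.257, -0.087, 0.962, 0.024]
force: [-6.9, 0.3, 6.4]
opening: 0.0508
grasp_force: 60.5
tcp in spindle mm [ 0.3 -0.3  1.2] F spindle [-2.6  1.5  8.9] tool axes vs spindle [[-1.0, 0.0, -0.0], [0.0, 1.0, 0.0], [0.0, 0.0, -1.0]]
```

```bash
python3 -m handwheel '[[[0,0,-0.004],[0,0,0],0.5],[[0,0,-0.008],[0,0,0],0.5],[[0,0,-0.012],[0,0,0],0.5]]'
python3 -c "
from h import *
rel()"
python3 -m handwheel '[[[0,0,-0.005],[0,0,0],0.5],[[0,0,-0.01],[0,0,0],0.5],[[0,0,-0.015],[0,0,0],0.5]]'
python3 -c "
from h import *
rel()"
```

```text
time_s: 15.2
tcp_pos: [0.5263, -0.0564, 0.0954]
eef_rot: [0.257, -0.087, 0.962, 0.024]
force: [3.2, 0.7, -0.7]
opening: 0.0507
grasp_force: 62.5
tcp in spindle mm [-0.3 -0.1 12.1] F spindle [ 2.4  0.1 -2.2] tool axes vs spindle [[-1.0, 0.0, -0.0], [0.0, 1.0, 0.0], [0.0, 0.0, -1.0]]
time_s: 15.58
tcp_pos: [0.5179, -0.0578, 0.1075]
eef_rot: [0.256, -0.087, 0.963, 0.024]
force: [-0.1, 0.7, -0.6]
opening: 0.0504
grasp_force: 62.6
tcp in spindle mm [-1.6 -0.1 27. ] F spindle [-0.2  0.7 -0.5] tool axes vs spindle [[-1.0, 0.0, -0.0], [0.0, 1.0, 0.0], [0.0, 0.0, -1.0]]
```

```bash
python3 -m handwheel '[[[-0.0007,0,-0.006],[0,0,0],0.5],[[-0.001,0,-0.012],[0,0,0],0.5],[[-0.001,0,-0.018],[0,0,0],0.5],[[-0.001,0,-0.026],[0,0,0],0.5],[[-0.001,0,-0.034],[0,0,0],0.5],[[-0.001,0,-0.034],[0,0,0],0.5]]'
python3 - <<'E'
from h import *
rel()
p=env.observe()['tcp_pos']
to(p+[-.07,0,.05],RB)
R=Rtool(yw(100.4),DN)
to([.50,.307,.20],R);to([.50,.307,.08],R)
E
```

```text
time_s: 16.32
tcp_pos: [0.5034, -0.0611, 0.1392]
eef_rot: [0.258, -0.087, 0.962, 0.024]
force: [-0.3, -0.1, -0.3]
opening: 0.0508
grasp_force: 62.6
tcp in spindle mm [ 1.4 -0.6 61.8] F spindle [-0.4 -0.  -0.1] tool axes vs spindle [[-1.0, 0.0, -0.0], [0.0, 1.0, 0.0], [0.0, 0.0, -1.0]]
shift mm [ 34.7  12.6 -77.7] rot [ 0.  -0.  -0.1]
shift mm [-84.4 362.8 -21.1] rot [ 0.  30.  -0.1]
shift mm [-24.5 362.7  82.8] rot [ 0.  30.  -0.1]
```

```bash
python3 -m handwheel '[[[0,0,-0.02],[0,0,0],0.5],[[0.035,0.013,-0.07],[0,0,0],0.5],[[0.02,0.06,-0.07],[0,8,0],0.5],[[0,0.12,-0.06],[0,16,0],0.5],[[-0.03,0.18,-0.05],[0,24,0],0.5],[[-0.06,0.24,-0.03],[0,30,0],0.5],[[-0.084,0.3,-0.021],[0,30,0],0.5],[[-0.084,0.363,-0.021],[0,30,0],0.5],[[-0.084,0.363,-0.021],[0,30,0],0.5],[[-0.055,0.363,0.03],[0,30,0],0.5],[[-0.025,0.363,0.083],[0,30,0],0.5],[[-0.025,0.363,0.083],[0,30,0],0.5],[[-0.025,0.363,0.083],[0,30,0],0.5],[[-0.025,0.363,0.083],[0,30,0],0.5]]'
python3 - <<'E'
from h import *
to([.50,.307,.02],Rtool(yw(100.4),DN))
c=snap('top')['img'];s=snap('scene')['img']
a=cv2.resize(c[185:290,80:200],None,fx=3.5,fy=3.5);b=cv2.resize(s[180:285,350:460],None,fx=3.4,fy=3.5)
cv2.imwrite('pics/t7.png',np.hstack([a,b]))
E
```

```text
time_s: 18.08
tcp_pos: [0.5036, 0.3092, 0.0844]
eef_rot: [0.003, -0.09, 0.996, 0.002]
force: [0.3, -0.9, 0.8]
opening: 0.0508
grasp_force: 62.8
shift mm [ 4.4 -1.8 64.4] rot [ 0.3  0.4 -0.1]
```

View pics/t7.png

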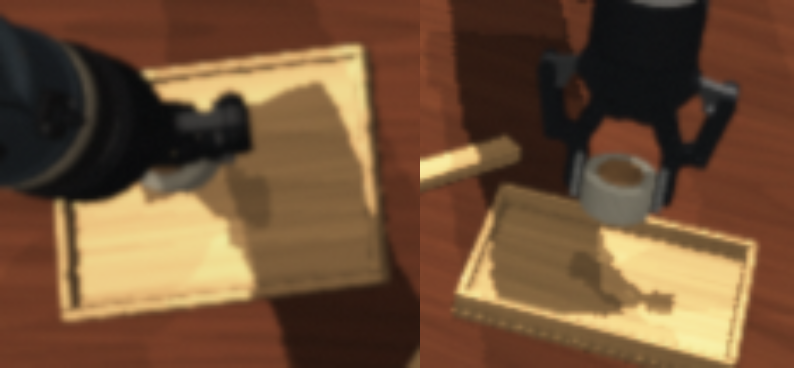

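The roll is held level above the tray's middle. I'll lower it.

```bash
python3 -m handwheel '[[[0.003,0,0.025],[0,0.2,0],0.5],[[0.003,0,0.05],[0,0.2,0],0.5],[[0.003,0,0.065],[0,0.2,0],0.5],[[0.003,0,0.07],[0,0.2,0],0.5],[[0.003,0,0.07],[0,0.2,0],0.5]]'
python3 -m handwheel '[[[0,0,0.002],[0,0,0],0.5],[[0,0,0.004],[0,0,0],0.5],[[0,0,0.004],[0,0,0],0.5]]'
```

```text
time_s: 18.8
tcp_pos: [0.4973, 0.3076, 0.0098]
eef_rot: [-0.002, -0.09, 0.996, 0.001]
force: [-0.8, -0.4, -0.9]
opening: 0.0509
grasp_force: 62.8
time_s: 19.18
tcp_pos: [0.4978, 0.3079, 0.0076]
eef_rot: [-0.001, -0.09, 0.996, 0.001]
force: [-1.4, -0.9, 5.9]
opening: 0.051
grasp_force: 63.4
```

Contact at about 6 N. I'll release, rise and check.

```bash
python3 -m handwheel '[[[0,0,0],[0,0,0],-0.4],[[0,0,0],[0,0,0],-0.6],[[0,0,0],[0,0,0],-0.6],[[0,0,-0.02],[0,0,0],-0.6],[[0,0,-0.06],[0,0,0],-0.8],[[0,0,-0.12],[0,0,0],-1],[[0,0,-0.18],[0,0,0],-1],[[0,0,-0.22],[0,0,0],-1],[[0.1,0,-0.25],[0,0,0],-1],[[0.12,0,-0.25],[0,0,0],-1],[[0.12,0,-0.25],[0,0,0],-1]]'
python3 - <<'E'
from h import *
cv2.imwrite('pics/t8.png',snap('top')['img'])
E
```

```text
time_s: 20.55
tcp_pos: [0.3772, 0.2853, 0.2575]
eef_rot: [-0.002, -0.091, 0.996, 0.001]
force: [1.1, 0.4, 0.3]
opening: 0.085
grasp_force: 0.0
```

View pics/t8.png

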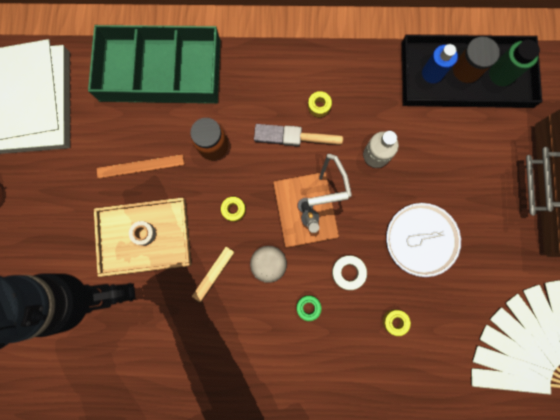

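The roll lies flat in the tray at (141,233) and the clip lies in the dish at (424,240). The bystanders haven't moved, so I'll hand in.

```bash
python3 -c "
from plant import hand_in
print(hand_in())"
```

```text
the job is handed in; nothing more can be done
None
```

The job is handed in after about 20.6 s on the robot's clock: the final top view shows the clip lying flat in the white dish, the tape roll flat in the wooden tray and the other things unmoved; the clip was released roughly 8 mm above the dish floor, and the judge's verdict was not returned.

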